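# Weigh the tray of carving blanks on the hanging dial scale

### The arm

A 7-joint arm with a two-finger parallel gripper is mounted at the origin on the work surface. World frame = base frame: x ahead of the robot, y to its left, z up, the work surface at z = 0. Lengths are in m, angles in rad, forces in N, time in s.
With the tool pointing down it reaches from about 0.425 to 0.875 m from the base axis. Payload 4.7 kg.
Tool frame: the origin (TCP) lies at the very end of the fingers, on their centre line; the grasp point (between the pads) lies 19 mm behind it (grip_point_offset is the distance from the TCP to the grasp point, in m); x points along the fingers, z is the direction in which the jaws open and shut, and the axes are right-handed (so a half turn about x gives the same grasp; the last joint's range is limited). The gripper opens to 87 mm and grips with 3 to 60 N. Pads are 19 mm wide; open, the fingers measure 117 mm over their backs; the gripper's body (75 mm by 190 mm) begins 51 mm behind the grasp point.
Start: joints at [1.149, 0.321, -0.07, 1.45, 0.023, 1.371, -0.057], TCP at [0.274, -0.589, 0.223] pointing down, gripper open.
Joint ranges: [-2.86, 2.86], [-0.3, 2.09], [-1.38, 1.24], [0.06, 2.45], [-1.56, 4.7], [0.09, 2.05], [-2.69, 2.69]. Speed limits (rad/s): [2.57, 2.57, 3.14, 3.14, 3.14, 3.14, 3.14].

### API

Orientations are given as a rotation vector (axis times angle).
In Python, from bench import get_state, get_image, calibration, close_job, grip_point_offset gives the robot as it stands.
- The arm moves only by the tool play_rows, never from a script. Its argument "targets" is a list of rows, each an object with "claw": the closure, from 0 (fully open) to 1 (shut); "linear": the shift along the tool's x, y, z as a fraction of full scale, a list of three; "rotation": the turn, a rotation vector about the tool's x, y, z as a fraction of full scale, a list of three. In form: [{"claw": claw, "linear": [x, y, z], "rotation": [wx, wy, wz]}, ...]. A call has 1 to 10 rows; each row shifts and turns the pose as measured when the row begins, along the tool's axes as they then stand; what a row does not reach is not made up. Full scale, the value 1, is 2.5 cm for a shift and 90 degrees for a turn. A row lasts 1/12 s, in which the tool goes at most 41.7 mm and 7.16 degrees, less where a joint would pass 70% of its speed; a pose out of reach is approached as far as the arm can. A call with a number of a shift or a turn outside -1 to 1 is refused whole. A call with a gripper value outside its range is refused whole. The fingers move at their own pace and stop on an object; "newtons" is the grip in N (left out, the last holds). Time passes only in rows, so rows that do not move let the fingers close. It gives the time, the measured TCP pose, the force and the opening at its end, in the units of the state.
- get_state(): the state, without advancing time (a new reading comes with each control period).
- get_image(name): name is "side" or "top" or "wrist"; returns the picture (384x512x3 uint8, blue, green, red); there is no depth.
- calibration(name): a dict with "fx", "fy", "cx", "cy" (pixels), "rvec" (rotation vector, rad) and "tvec" (3), from world to camera coordinates, as OpenCV has them; the wrist camera has in their place "hand_eye" (4x4, takes a point from camera to tool coordinates, whose origin is the TCP and whose axes are the tool frame's). Camera axes: x right, y down, z forward; pixel columns grow to the right and rows downward; lengths in m; the calibration is good to about 2 mm. A picture is of the moment at which its call begins: read the wrist's pose just before it. calibration takes no time and is no camera call.
- close_job(): hands the job in, once; it reports no verdict.
The state is a dict: "time": time; "joint_positions": joint angles; "qd": joint speeds; "joint_torque": joint torques, N m; "position": TCP position; "tool_rot": TCP orientation; "ft_force": force on the tool from outside, world axes, zero at the start; "torque": the same for the moment, N m; "grip_width": opening from 0.0 (shut) to 1.0 (fully open).
Only numpy, scipy, OpenCV 4.12 (cv2) and the standard library are available. Lean on these libraries where they do the work, as an engineer would, in place of code of your own. Each camera call takes 0.05 s, during which the arm holds its last target. There are 200 camera calls.

### The job

Weigh the tray of carving blanks: lift it by its bail from the carving block, slip the bail past the sprung latch into the scale's hook so that the latch shuts behind it, without forcing anything. Then let the weight down onto the spring slowly and let go only once the scale carries all of it, so that the pointer comes to rest without a jump and the tray hangs free and still with both blanks in it; leave everything else on the bench where it is.

Things in the scene. Friction and masses are not known exactly. Their poses are not given: they have to be found in the camera images.
- tray: Open steel weighing tray 164 x 110 x 30 mm (x, y, z), walls and floor 3 mm, with a stiff bail, level on the carving block; with the stones 0.35 to 0.95 kg, different every time. Origin: centre of the underside, z up, x roughly away from the robot. The bail stands in its x-z plane (y = 0): uprights at x = +-84 mm to z = 90 mm, then two straight shoulders rising to a peak over the middle.
- crown (a point): Underside of the bail's peak, where the hook bears: (0, 0, 138.5) mm in the tray's frame; axes as the tray's. The bar is 6 mm thick along y and 11 mm high, about 13 mm upright at the peak. The load's centre of mass lies about below this point, so a tray held elsewhere may nod a little.
- shoulder (a point): Middle of the bail's shoulder bar nearer the robot, a place to pinch across its 6 mm (along the tray's y): (-55, 0, 108.1) mm in the tray's frame. The bar (11 mm high) rises here at 34 degrees towards the tray's +x. A gripper that leans back towards the robot by some 15 to 35 degrees (fingers down and along the tray's +x) stays clear of the scale.
- stone_big: Loose carving blank 60 x 56 x 46 mm (x, y, z) lying in the tray, of light or heavy stuff (0.1 to 0.6 kg); origin: centre of its underside.
- stone_small: Loose carving blank 30 x 50 x 24 mm lying in the tray (0.06 to 0.15 kg); origin: centre of its underside.
- block: Wooden carving block 360 x 300 x 45 mm, fixed; origin: centre of its underside, on the bench.
- scale: Bench stand with the dial scale, fixed. Origin: on the bench below the hook, z up, x roughly away from the robot. Base plate 12 mm thick, x -80 to 170, y -80 to 140 mm; post 22 mm thick at (120, 100) mm, 587 mm high; round green housing, 150 mm across, 40 mm thick along x, a dial on each face, centred 435 mm up, bolted under the stand's arm. Unloaded, the hook's saddle is 270 mm up.
- saddle (a point): Bottom of the hook's bend, top of the wire; goes down with the hook; axes as the scale's. The hook (10 mm wire) lies in the scale's y-z plane, open to -y. In mm here: flat of the bend y -9 to 9; tip at y = -22.5, inner face -17.5, top z = 28; back of the inside y = 13 to 16; shank up from z = 66 at y = 0. The bail goes in along +y above the tip, then down inside it; tray x along scale x.
- hook (a joint): How far the hook is pulled down, m: 0 unloaded, stop at 0.1. It slides only up and down, against a spring of 120 N/m (8.2 mm per 100 g) with a little damping; the pointer turns with it, one turn for 1 kg.
- latch (a joint): Opening of the hook's latch, rad: 0 shut against the inside of the tip, to 1.15 swung inwards (+y). A 5 mm wire finger hung from a pivot 56 mm above the saddle, 38 mm long; shut, its end is 22 mm above the saddle at y = -17 mm. A light spring (0.3 to 0.7 N at its end) shuts it. The bail pushes it aside on the way in; it passes over a bail that lies in the saddle and falls shut by itself.
- whetstone: Bystander: grey whetstone on a dark wooden base, 190 x 60 x 34 mm, loose on the bench; origin: centre of underside.
- graver0: Bystander: steel graver 125 mm long, 8 mm thick, lying loose on the far side of the carving block.
- graver1: Bystander: a second such graver beside it.
- mallet: Bystander: wooden mallet, 230 mm long, head 90 x 48 mm, lying on the bench.
- bowl: Bystander: blue ceramic bowl, 110 mm wide, 45 mm high.
- jar: Bystander: closed jar, 64 mm wide, 85 mm high.
- tape: Bystander: roll of tape lying flat, 90 mm wide, 24 mm high.
Mind the look-alikes: they are no part of the job. Leave any black, brown or green look-alike of the stone_big alone.

How it is judged:
By the outcome, as a careful person would: the job done as asked, in the order asked, and still so for the second after the job is handed in, with the robot touching nothing.
It also fails if it takes over 72 s, if anything falls off the work surface, if the arm or the gripper's body presses on something with over 40 N, if the wrist force passes 120 N, or if a joint passes its speed limit or range.

## Working session

There is one attempt and no reset: what is moved stays moved. The work goes in short steps, Python scripts to look and compute and a tool call to move; the robot and the scene stay as the last step left them, time stands still between calls to the robot, and variables do not carry over. Pictures are saved under pics/ and viewed, about 8 in all and at most 12, crops included, and the job is handed in when it is done.

Besides the shell and the picture viewer there is one more tool, called after "Emit:" by a JSON object that holds its "op" and its "data", one argument or row to a line. play_rows: Moves the arm, as the interface text tells. Shift numbers are shares of 2.5 cm and turn numbers shares of 90 degrees, none past 1 either way. Its arguments: {"type":"object","properties":{"targets":{"type":"array"},"newtons":{"type":"number"}},"required":["targets"]}

```bash
mkdir -p pics
python3 - <<'E'
from bench import *
import cv2
s=get_state(); print(s); print(grip_point_offset)
for n in("side","top"):
    c=calibration(n); print(n,c)
    cv2.imwrite(f"pics/{n}0.png",get_image(n))
print(calibration("wrist"))
E
```

```text
{'time': 0.0, 'joint_positions': array([ 1.1490888 ,  0.32184491, -0.07008101,  1.45165339,  0.02262455,
        1.37081437, -0.05686987]), 'qd': array([-0.00026796,  0.00056731,  0.00031969,  0.00194072, -0.00038395,
        0.00057674,  0.00043983]), 'joint_torque': array([ 2.41714934e-04, -4.91285098e+01, -4.03567208e-01, -3.12526131e+01,
       -6.37806044e-02,  4.37191303e-02,  1.61109811e-04]), 'position': array([ 0.27410437, -0.58877045,  0.22145812]), 'tool_rot': array([ 0.88341536,  1.38616407, -0.88188319]), 'ft_force': array([-0.1570932 ,  0.63029622, -0.22191544]), 'torque': array([ 0.00552296, -0.00205127, -0.03135822]), 'grip_width': 0.9967474195659363}
0.0187
side {'fx': 464.50862443129006, 'fy': 464.50862443129006, 'cx': 251.26562131925482, 'cy': 194.499334125202, 'rvec': array([ 2.12729973, -0.13793975,  0.07241736]), 'tvec': array([-0.56561791,  0.22356065,  1.45446711])}
top {'fx': 369.26143269412245, 'fy': 369.26143269412245, 'cx': 259.6389932733055, 'cy': 189.86848774433463, 'rvec': array([ 2.1039498 , -2.16421936,  0.15732698]), 'tvec': array([0.05400959, 0.56920062, 1.42368443])}
{'fx': 289.78406844838685, 'fy': 289.78406844838685, 'cx': 250.95430522781774, 'cy': 191.6856710269105, 'hand_eye': array([[-8.44467571e-04, -2.68691312e-01,  9.63225968e-01,
        -1.63114934e-01],
       [ 1.54972909e-04, -9.63226335e-01, -2.68691279e-01,
         7.38619137e-02],
       [ 9.99999631e-01, -7.76271410e-05,  8.55053278e-04,
        -9.62660067e-04],
       [ 0.00000000e+00,  0.00000000e+00,  0.00000000e+00,
         1.00000000e+00]])}
```

View pics/side0.png

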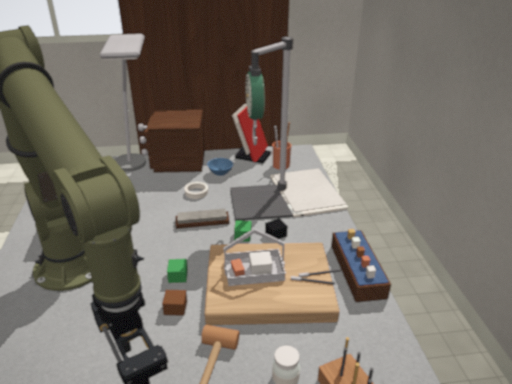

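View pics/top0.png

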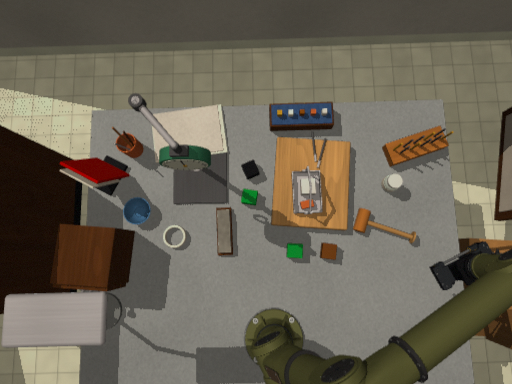

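Side view: the tray is at about (255,265), with a white big stone at (261,260) and an orange small one at (238,267). The scale housing is at (256,95). The loose green (177,270), (243,231), black (277,228) and brown (175,302) cubes are look-alikes outside the tray, so the white one in the tray is the one meant. I'll enlarge the tray and hook in both views.

```bash
cat > h.py <<'E'
import numpy as np, cv2
from scipy.spatial.transform import Rotation as R
from bench import *
def cam(n,state=None):
    c=calibration(n); K=(c['fx'],c['fy'],c['cx'],c['cy'])
    if n=='wrist':
        T=np.array(c['hand_eye']); r=R.from_rotvec(state['tool_rot']).as_matrix()
        return K, r@T[:3,:3], state['position']+r@T[:3,3]
    m=R.from_rotvec(c['rvec']).as_matrix(); return K, m.T, -m.T@np.array(c['tvec'])
def ray(C,uv):
    K,r,o=C; d=r@np.array([(uv[0]-K[2])/K[0],(uv[1]-K[3])/K[1],1]); return o,d/np.linalg.norm(d)
def tri(rs):
    A=sum(np.eye(3)-np.outer(d,d) for o,d in rs); b=sum((np.eye(3)-np.outer(d,d))@o for o,d in rs)
    p=np.linalg.solve(A,b); return p,[float(np.linalg.norm(np.cross(p-o,d))*1000) for o,d in rs]
def onz(C,uv,z):
    o,d=ray(C,uv); return o+d*(z-o[2])/d[2]
def proj(C,p):
    K,r,o=C; q=r.T@(np.asarray(p)-o); return np.array([K[0]*q[0]/q[2]+K[2],K[1]*q[1]/q[2]+K[3]])
def crop(im,x,y,w,h,f):
    return cv2.resize(im[y:y+h,x:x+w],None,fx=f,fy=f,interpolation=cv2.INTER_CUBIC)
E
python3 - <<'E'
from h import *
s=cv2.imread('pics/side0.png');t=cv2.imread('pics/top0.png')
a=crop(s,205,220,100,75,4);b=crop(t,262,160,100,75,4);c=crop(s,215,85,100,75,4);d=crop(t,150,110,100,75,4)
cv2.imwrite('pics/c1.png',np.vstack([np.hstack([a,b]),np.hstack([c,d])]))
C=cam('top'); print(C[2],cam('side')[2])
E
```

```text
[0.33939169 0.02548867 1.49597706] [ 0.42159203 -1.17685749  0.96054369]
```

View pics/c1.png

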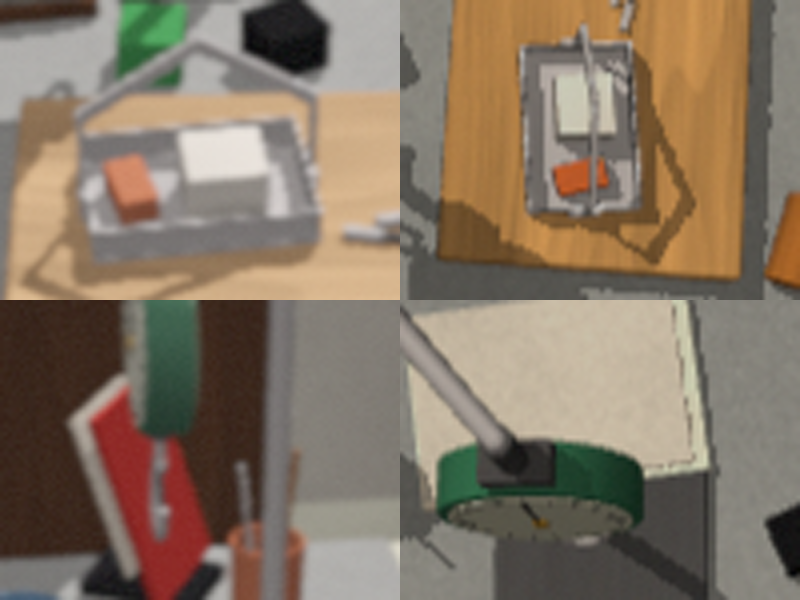

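Run:
```python
from h import *
T=cam('top');S=cam('side')
np.set_printoptions(precision=4,suppress=True)
print('rim',[onz(T,p,.075) for p in [(292,171.25),(320,170.5),(321.5,212.5),(294,213.25)]])
sd=lambda x,y:(205+x/4,220+y/4)
print('rim side',[onz(S,sd(*p),.075) for p in [(78,132),(300,118),(320,210),(90,228)]])
p=[ray(S,(254,230.75)),ray(T,(309.2,190))]
print('crown',tri(p), onz(S,(254,230.75),.19))
print('bail ends top@.135',onz(T,(307.75,167.5),.14),onz(T,(310.75,213),.14))
print('bail shoulder side', sd(0,0), [onz(S,sd(*q),.135) for q in [(80,107),(316,95)]])
# housing, hook
t=cv2.imread('pics/top0.png');s=cv2.imread('pics/side0.png')
for n,im,bx,C in(('top',t,(150,130,70,50),T),('side',s,(240,60,35,70),S)):
    x,y,w,h=bx; hs=cv2.cvtColor(im[y:y+h,x:x+w],cv2.COLOR_BGR2HSV)
    m=cv2.inRange(hs,(60,80,20),(95,255,255)); ys,xs=np.nonzero(m)
    r=cv2.minAreaRect(np.c_[xs,ys].astype(np.float32)); print(n,cv2.boundingRect(m),bx,r)
# base plate corners on z=.012
g=cv2.cvtColor(t,cv2.COLOR_BGR2GRAY)
print([onz(T,p,.012) for p in [(228,203),(174,203),(228,152)]])
print('hook',tri([ray(S,(255,142.5)),ray(T,(184,164))]))
print('hook on side ray at y=.2,.3,.4',[ (lambda o,d:o+d*(y-o[1])/d[1])(*ray(S,(255,142.5))) for y in(.2,.3,.35,.4)])
```

```text
rim [array([ 0.636 , -0.0913,  0.075 ]), array([ 0.6357, -0.201 ,  0.075 ]), array([ 0.4706, -0.1981,  0.075 ]), array([ 0.4707, -0.0922,  0.075 ])]
rim side [array([ 0.478 , -0.0918,  0.075 ]), array([ 0.6454, -0.0973,  0.075 ]), array([ 0.6409, -0.2006,  0.075 ]), array([ 0.478, -0.198,  0.075])]
crown (array([ 0.5516, -0.1414,  0.1847]), [8.842447547234805, 8.842447547234787]) [ 0.5596 -0.1468  0.19  ]
bail ends top@.135 [ 0.635  -0.1455  0.14  ] [ 0.4639 -0.1483  0.14  ]
bail shoulder side (205.0, 220.0) [array([ 0.4778, -0.1378,  0.135 ]), array([ 0.6463, -0.1463,  0.135 ])]
top (10, 16, 51, 20) (150, 130, 70, 50) ((35.03839111328125, 25.15704917907715), (50.2807502746582, 18.68344497680664), 1.1934894323349)
side (11, 17, 12, 41) (240, 60, 35, 70) ((16.5, 37.0), (40.0, 11.0), 90.0)
[array([0.5257, 0.1678, 0.012 ]), array([0.532 , 0.3872, 0.012 ]), array([0.7384, 0.1649, 0.012 ])]
hook (array([0.6296, 0.2962, 0.2465]), [7.358121734280362, 7.358121734280488])
hook on side ray at y=.2,.3,.4 [array([0.6093, 0.2   , 0.2916]), array([0.6229, 0.3   , 0.243 ]), array([0.6297, 0.35  , 0.2187]), array([0.6365, 0.4   , 0.1945])]
```

Run:
```python
from h import *
np.set_printoptions(precision=4,suppress=True)
s=get_state(); r=R.from_rotvec(s['tool_rot']).as_matrix(); print(r)
# candidate grasp orientation, lean a, both flips
for a in(15,25):
  a=np.radians(a)
  for sg in(1,-1):
    x=np.array([np.sin(a),0,-np.cos(a)]);z=np.array([0,sg,0.]);y=np.cross(z,x)
    G=np.c_[x,y,z]; rv=R.from_matrix(r.T@G).as_rotvec(); print(sg,np.degrees(rv),np.degrees(np.linalg.norm(rv)))
C=cam('wrist',s);print(C[1][:,2],C[2])
```

```text
[[-0.0009  0.9065  0.4222]
 [ 0.0016  0.4222 -0.9065]
 [-1.     -0.0001 -0.0018]]
1 [-153.8542  -20.2952   -4.6219] 155.2557821975473
-1 [24.818  -3.3682 14.79  ] 29.086442688772596
1 [-151.7699  -33.6872   -7.586 ] 155.64860574979767
-1 [24.5532 -5.5462 24.6291] 35.21669151390291
[-0.244  -0.1127 -0.9632] [ 0.3408 -0.557   0.3847]
```

```bash
cat >> h.py <<'E'
def G(a,yaw):
    a=np.radians(a); x=np.array([np.sin(a),0,-np.cos(a)]);z=np.array([0,-1.,0])
    return R.from_euler('z',yaw,degrees=True).as_matrix()@np.c_[x,np.cross(z,x),z]
def go(target,rot,s=None):
    "print tool-frame shift (shares, along final and current axes) and turn needed"
    s=s or get_state(); r=R.from_rotvec(s['tool_rot']).as_matrix()
    d=np.asarray(target)-s['position']; rv=np.degrees(R.from_matrix(r.T@rot).as_rotvec())
    print('pos',s['position'].round(4),'t',round(s['time'],2),'F',s['ft_force'].round(2),'w',round(s['grip_width']*87,1))
    print('shift cur',(r.T@d/.025).round(3),'shift after turn',(rot.T@d/.025).round(3),'turn deg',rv.round(2),'share',(rv/90).round(4),'rows',np.linalg.norm(rv)/7.0)
E
python3 - <<'E'
from h import *
go([.49,-.147,.32],G(30,0))
E
```

```text
pos [ 0.2741 -0.5888  0.2216] t 0.1 F [ 0.52  0.15 -0.56] w 86.9
shift cur [ -3.917  15.288 -12.381] shift after turn [  0.907   9.447 -17.672] turn deg [24.37 -6.63 29.55] share [ 0.2708 -0.0737  0.3283] rows 5.553269053561758
```

Emit:
{"op": "play_rows", "data": {
  "targets": [
    {"claw": 0, "linear": [-0.6, 0.5, -0.4], "rotation": [0.045, -0.0123, 0.0547]},
    {"claw": 0, "linear": [-0.6, 0.5, -0.4], "rotation": [0.045, -0.0123, 0.0547]},
    {"claw": 0, "linear": [-0.6, 0.5, -0.4], "rotation": [0.045, -0.0123, 0.0547]},
    {"claw": 0, "linear": [-0.6, 0.5, -0.4], "rotation": [0.045, -0.0123, 0.0547]},
    {"claw": 0, "linear": [-0.6, 0.5, -0.5], "rotation": [0.045, -0.0123, 0.0547]},
    {"claw": 0, "linear": [-0.6, 0.5, -0.5], "rotation": [0.045, -0.0123, 0.0547]}
  ]
}}

```text
time: 0.6
position: [0.3138, -0.5052, 0.319]
tool_rot: [1.438, 0.806, -0.804]
ft_force: [0.4, -0.1, 0.1]
grip_width: 0.999
```

Run:
```python
from h import *
go([.49,-.147,.32],G(30,0))
```

```text
pos [ 0.3138 -0.5052  0.319 ] t 0.6 F [ 0.43 -0.15  0.07] w 86.9
shift cur [  3.745   5.819 -14.39 ] shift after turn [  3.488   6.124 -14.328] turn deg [-0.98 -0.64 -0.93] share [-0.0109 -0.0071 -0.0104] rows 0.21359088056299222
```

Emit:
{"op": "play_rows", "data": {
  "targets": [
    {"claw": 0, "linear": [0.1, 0.4, -0.95], "rotation": [-0.0109, -0.0071, -0.0104]},
    {"claw": 0, "linear": [0.23, 0.4, -0.95], "rotation": [0, 0, 0]},
    {"claw": 0, "linear": [0.23, 0.4, -0.95], "rotation": [0, 0, 0]},
    {"claw": 0, "linear": [0.23, 0.4, -0.95], "rotation": [0, 0, 0]},
    {"claw": 0, "linear": [0.23, 0.4, -0.95], "rotation": [0, 0, 0]},
    {"claw": 0, "linear": [0.23, 0.4, -0.95], "rotation": [0, 0, 0]},
    {"claw": 0, "linear": [0.23, 0.4, -0.95], "rotation": [0, 0, 0]},
    {"claw": 0, "linear": [0.23, 0.4, -0.95], "rotation": [0, 0, 0]},
    {"claw": 0, "linear": [0.23, 0.4, -0.95], "rotation": [0, 0, 0]},
    {"claw": 0, "linear": [0.23, 0.4, -0.95], "rotation": [0, 0, 0]}
  ]
}}

```text
time: 1.43
position: [0.4272, -0.2804, 0.3192]
tool_rot: [1.429, 0.806, -0.843]
ft_force: [0.6, -0.1, -0.6]
grip_width: 0.999
```

Run:
```python
from h import *
go([.49,-.147,.32],G(30,0))
```

```text
pos [ 0.4272 -0.2804  0.3192] t 1.43 F [ 0.56 -0.08 -0.56] w 86.9
shift cur [ 1.156  2.052 -5.406] shift after turn [ 1.228  2.191 -5.336] turn deg [-1.59  0.56  0.52] share [-0.0177  0.0062  0.0058] rows 0.25267967912994005
```

Emit:
{"op": "play_rows", "data": {
  "targets": [
    {"claw": 0, "linear": [0.2, 0.38, -0.9], "rotation": [-0.0177, 0.0062, 0.0058]},
    {"claw": 0, "linear": [0.2, 0.38, -0.9], "rotation": [0, 0, 0]},
    {"claw": 0, "linear": [0.2, 0.38, -0.9], "rotation": [0, 0, 0]},
    {"claw": 0, "linear": [0.2, 0.38, -0.9], "rotation": [0, 0, 0]},
    {"claw": 0, "linear": [0.2, 0.35, -0.9], "rotation": [0, 0, 0]},
    {"claw": 0, "linear": [0.2, 0.3, -0.8], "rotation": [0, 0, 0]},
    {"claw": 0, "linear": [0, 0, 0], "rotation": [0, 0, 0]},
    {"claw": 0, "linear": [0, 0, 0], "rotation": [0, 0, 0]}
  ]
}}

```text
time: 2.1
position: [0.5117, -0.1505, 0.3135]
tool_rot: [1.411, 0.852, -0.813]
ft_force: [-0.2, -1.5, 0.5]
grip_width: 0.999
```

Run:
```python
from h import *
s=get_state();im=get_image('wrist');cv2.imwrite('pics/w1.png',im);np.save('w1.npy',np.r_[s['position'],s['tool_rot']])
go([.49,-.147,.32],G(30,0))
```

```text
pos [ 0.5117 -0.1503  0.3135] t 2.15 F [ 0.08 -0.01 -1.21] w 87.3
shift cur [-0.643 -0.633 -0.151] shift after turn [-0.66  -0.62  -0.132] turn deg [ 0.38 -1.37  1.24] share [ 0.0042 -0.0153  0.0138] rows 0.2698827026729047
```

View pics/w1.png

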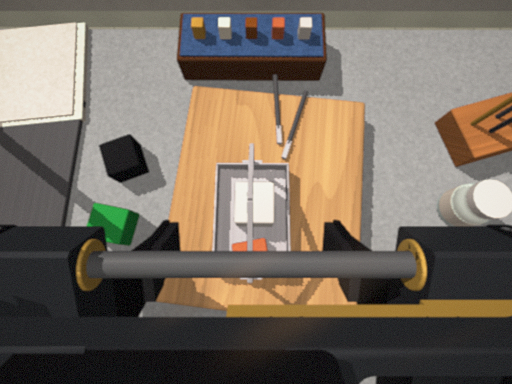

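The wrist view shows the bail running along columns 249-251 from the far top at row ~147 down over the white stone (253,200). The far rim corners are near (218,165) and (288,165), and the gripper hides the near part. I'll step back for a second wrist view.

Emit:
{"op": "play_rows", "data": {
  "targets": [
    {"claw": 0, "linear": [-0.5, -0.8, 0], "rotation": [0.0042, -0.0153, 0.0138]},
    {"claw": 0, "linear": [-0.5, -0.8, 0], "rotation": [0, 0, 0]},
    {"claw": 0, "linear": [-0.5, -0.8, 0], "rotation": [0, 0, 0]},
    {"claw": 0, "linear": [-0.5, -0.8, 0], "rotation": [0, 0, 0]},
    {"claw": 0, "linear": [0, 0, 0], "rotation": [0, 0, 0]},
    {"claw": 0, "linear": [0, 0, 0], "rotation": [0, 0, 0]}
  ]
}}

```text
time: 2.65
position: [0.4756, -0.1801, 0.2948]
tool_rot: [1.419, 0.897, -0.845]
ft_force: [0.0, 0.8, -0.0]
grip_width: 1.001
```

Run:
```python
from h import *
s=get_state();im=get_image('wrist');cv2.imwrite('pics/w2.png',im);np.save('w2.npy',np.r_[s['position'],s['tool_rot']])
go([.49,-.147,.32],G(30,0))
a=cv2.imread('pics/w1.png')
cv2.imwrite('pics/c2.png',np.hstack([crop(a,200,130,100,150,4),crop(im,200,90,100,150,4)]))
```

```text
pos [ 0.4756 -0.1803  0.2947] t 2.7 F [-0.07 -0.93 -0.34] w 87.2
shift cur [-0.598  0.954 -1.364] shift after turn [-0.587  1.004 -1.333] turn deg [-0.44 -2.33  3.89] share [-0.0049 -0.0259  0.0432] rows 0.6509498405106057
```

View pics/c2.png

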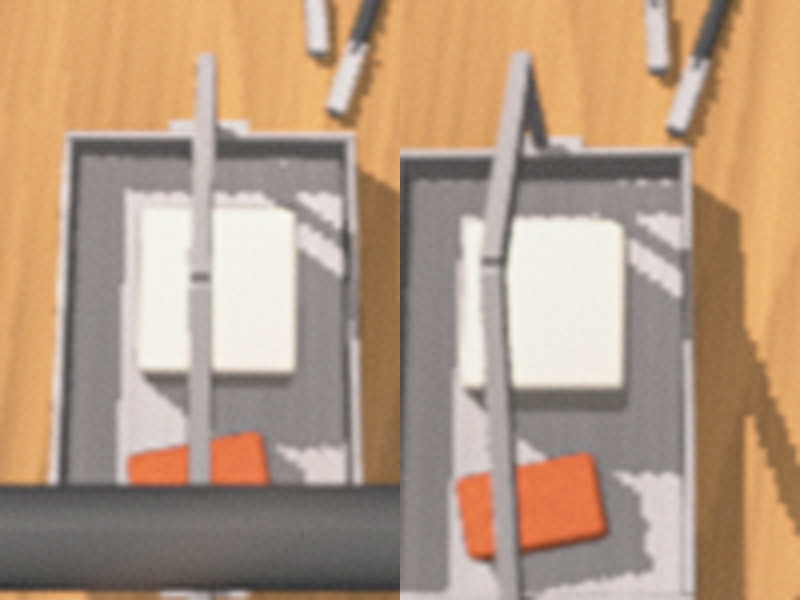

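Run:
```python
from h import *
np.set_printoptions(precision=4,suppress=True)
def W(n):
    v=np.load(n+'.npy'); return cam('wrist',dict(position=v[:3],tool_rot=v[3:]))
a,b=W('w1'),W('w2');S=cam('side');T=cam('top')
print('peak',tri([ray(a,(250.25,198.75)),ray(b,(223,155))]),tri([ray(a,(250.25,198.75)),ray(b,(223,155)),ray(S,(254,229.5))]))
print('far top',tri([ray(a,(251.5,143.75)),ray(b,(230,103.75))]))
print('rim FR',tri([ray(a,(288.5,163.75)),ray(b,(272.5,128))]))
print('rim FL,FR@.075',onz(a,(217,163.75),.075),onz(a,(288.5,163.75),.075),onz(b,(272.5,128),.075))
print('peak@.197',onz(a,(250.25,198.75),.197),onz(b,(223,155),.197),'far@.14',onz(a,(251.5,143.75),.14),onz(b,(230,103.75),.14))
print('near bail',onz(b,(200+110/4,90+560/4),.15))
```

```text
peak (array([ 0.5604, -0.1458,  0.1925]), [0.1786089678481873, 0.17860896784812494]) (array([ 0.5599, -0.1459,  0.1937]), [0.3266404227146971, 0.08856945533708484, 0.24886666454814182])
far top (array([ 0.6453, -0.1448,  0.1372]), [0.3373290695802963, 0.3373290695803817])
rim FR (array([ 0.6413, -0.2003,  0.0699]), [0.3796254286952627, 0.37962542869508326])
rim FL,FR@.075 [ 0.6385 -0.0919  0.075 ] [ 0.6398 -0.2     0.075 ] [ 0.6388 -0.1999  0.075 ]
peak@.197 [ 0.5596 -0.1461  0.197 ] [ 0.5588 -0.1464  0.197 ] far@.14 [ 0.6444 -0.145   0.14  ] [ 0.6436 -0.1449  0.14  ]
near bail [ 0.4869 -0.1472  0.15  ]
```

Run:
```python
from h import *
go([.453,-.147,.241],G(30,.8)); print(get_state()['joint_positions'].round(2))
```

```text
pos [ 0.4756 -0.1803  0.2947] t 2.7 F [-0.07 -0.93 -0.34] w 87.2
shift cur [ 1.586 -1.766 -1.258] shift after turn [ 1.419 -1.841 -1.345] turn deg [-1.14 -1.96  3.87] share [-0.0127 -0.0217  0.043 ] rows 0.6411938686959694
[ 0.76 -0.3  -0.21  2.   -0.37  1.08 -0.91]
```

Joint 2 is on its lower limit, which explains the sideways drift. I'll use a 25 degree lean and come down over the shoulder from further out.

Run:
```python
from h import *
go([.515,-.147,.26],G(25,.8))
```

```text
pos [ 0.4756 -0.1803  0.2947] t 2.7 F [-0.07 -0.93 -0.34] w 87.2
shift cur [ 1.995  0.796 -1.257] shift after turn [ 1.934  0.858 -1.311] turn deg [-1.06 -2.   -1.12] share [-0.0118 -0.0223 -0.0125] rows 0.3613366975478445
```

Emit:
{"op": "play_rows", "data": {
  "targets": [
    {"claw": 0, "linear": [0.4, 0.2, -0.26], "rotation": [-0.006, -0.011, -0.006]},
    {"claw": 0, "linear": [0.4, 0.2, -0.26], "rotation": [-0.006, -0.011, -0.006]},
    {"claw": 0, "linear": [0.4, 0.2, -0.26], "rotation": [0, 0, 0]},
    {"claw": 0, "linear": [0.4, 0.2, -0.26], "rotation": [0, 0, 0]},
    {"claw": 0, "linear": [0.3, 0.05, -0.26], "rotation": [0, 0, 0]},
    {"claw": 0, "linear": [0, 0, 0], "rotation": [0, 0, 0]}
  ]
}}

```text
time: 3.2
position: [0.5186, -0.1444, 0.2612]
tool_rot: [1.378, 0.886, -0.868]
ft_force: [-0.3, 1.8, -0.1]
grip_width: 1.001
```

Run:
```python
from h import *
go([.5114,-.147,.136],G(25,.8)); print(get_state()['joint_positions'].round(2))
```

```text
pos [ 0.5186 -0.1444  0.2612] t 3.2 F [-0.34  1.79 -0.13] w 87.1
shift cur [ 4.403 -2.4    0.097] shift after turn [ 4.416 -2.377  0.102] turn deg [ 0.02  0.05 -0.31] share [ 0.0002  0.0005 -0.0034] rows 0.04458312895344165
[ 0.73 -0.24 -0.35  2.02 -0.3   0.96 -1.06]
```

Emit:
{"op": "play_rows", "data": {
  "targets": [
    {"claw": 0, "linear": [0.5, -0.27, 0.01], "rotation": [0, 0, 0]},
    {"claw": 0, "linear": [0.5, -0.27, 0.01], "rotation": [0, 0, 0]},
    {"claw": 0, "linear": [0.5, -0.27, 0.01], "rotation": [0, 0, 0]},
    {"claw": 0, "linear": [0.5, -0.27, 0.01], "rotation": [0, 0, 0]},
    {"claw": 0, "linear": [0.5, -0.27, 0.01], "rotation": [0, 0, 0]},
    {"claw": 0, "linear": [0.5, -0.27, 0.01], "rotation": [0, 0, 0]},
    {"claw": 0, "linear": [0.5, -0.27, 0.01], "rotation": [0, 0, 0]},
    {"claw": 0, "linear": [0.0, 0, 0.0], "rotation": [0, 0, 0]}
  ]
}}

```text
time: 3.87
position: [0.514, -0.1462, 0.1596]
tool_rot: [1.378, 0.884, -0.863]
ft_force: [0.1, 0.8, -0.4]
grip_width: 0.997
```

Run:
```python
from h import *
go([.5114,-.147,.136],G(25,.8)); print(get_state()['joint_positions'].round(2))
```

```text
pos [ 0.514  -0.1462  0.1596] t 3.87 F [ 0.05  0.79 -0.43] w 86.8
shift cur [ 0.806 -0.5    0.03 ] shift after turn [ 0.811 -0.492  0.032] turn deg [ 0.13  0.03 -0.52] share [ 0.0015  0.0003 -0.0058] rows 0.07723838915514761
[ 0.72 -0.17 -0.36  2.17 -0.32  0.73 -1.  ]
```

Emit:
{"op": "play_rows", "data": {
  "newtons": 55,
  "targets": [
    {"claw": 0, "linear": [0.35, -0.22, 0.01], "rotation": [0, 0, -0.003]},
    {"claw": 0, "linear": [0.3, -0.18, 0.01], "rotation": [0, 0, -0.003]},
    {"claw": 0, "linear": [0.15, -0.08, 0], "rotation": [0, 0, 0]},
    {"claw": 0.5, "linear": [0, 0, 0], "rotation": [0, 0, 0]},
    {"claw": 0.8, "linear": [0, 0, 0], "rotation": [0, 0, 0]},
    {"claw": 0.8, "linear": [0, 0, 0], "rotation": [0, 0, 0]}
  ]
}}

```text
time: 4.37
position: [0.5129, -0.1477, 0.1369]
tool_rot: [1.375, 0.889, -0.87]
ft_force: [0.7, -0.1, 0.2]
grip_width: 0.847
```

Run:
```python
from h import *
go([.5114,-.147,.136],G(25,.8))
s=get_state();im=get_image('wrist');cv2.imwrite('pics/w3.png',im);np.save('w3.npy',np.r_[s['position'],s['tool_rot']])
```

```text
pos [ 0.5129 -0.1477  0.1369] t 4.37 F [ 0.73 -0.12  0.22] w 73.7
shift cur [ 0.007 -0.067 -0.03 ] shift after turn [ 0.007 -0.067 -0.03 ] turn deg [ 0.11  0.09 -0.11] share [ 0.0012  0.001  -0.0012] rows 0.025658158323739168
```

View pics/w3.png

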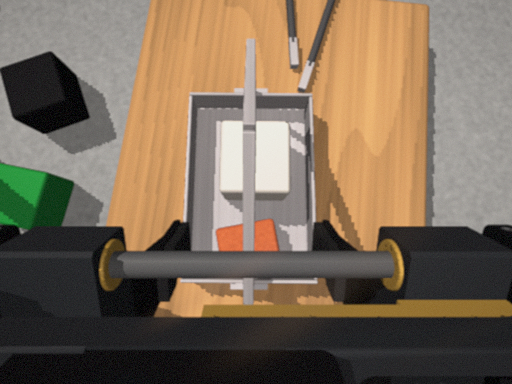

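The bail, at column 249, is centred between the fingers, which span columns about 186-319. I'll close on it.

Emit:
{"op": "play_rows", "data": {
  "targets": [
    {"claw": 0.85, "linear": [0, 0, 0], "rotation": [0, 0, 0]},
    {"claw": 0.85, "linear": [0, 0, 0], "rotation": [0, 0, 0]},
    {"claw": 0.9, "linear": [0, 0, 0], "rotation": [0, 0, 0]},
    {"claw": 0.95, "linear": [0, 0, 0], "rotation": [0, 0, 0]},
    {"claw": 1, "linear": [0, 0, 0], "rotation": [0, 0, 0]},
    {"claw": 1, "linear": [0, 0, 0], "rotation": [0, 0, 0]},
    {"claw": 1, "linear": [0, 0, 0], "rotation": [0, 0, 0]}
  ]
}}

```text
time: 5.0
position: [0.5142, -0.1482, 0.1392]
tool_rot: [1.375, 0.885, -0.868]
ft_force: [-0.2, -0.1, -0.7]
grip_width: 0.283
```

Run:
```python
from h import *
go([.5114,-.147,.136],G(25,.8))
```

```text
pos [ 0.5142 -0.1482  0.1392] t 5.0 F [-0.17 -0.14 -0.67] w 24.6
shift cur [ 0.068 -0.157 -0.052] shift after turn [ 0.069 -0.157 -0.052] turn deg [ 0.15  0.2  -0.32] share [ 0.0017  0.0022 -0.0035] rows 0.05772997240839201
```

Emit:
{"op": "play_rows", "data": {
  "targets": [
    {"claw": 1, "linear": [0.06, -0.08, -0.02], "rotation": [0.001, 0.001, -0.002]},
    {"claw": 1, "linear": [0.04, -0.04, 0], "rotation": [0, 0, 0]},
    {"claw": 1, "linear": [0, 0, 0], "rotation": [0, 0, 0]},
    {"claw": 1, "linear": [0, 0, 0], "rotation": [0, 0, 0]},
    {"claw": 1, "linear": [0, 0, 0], "rotation": [0, 0, 0]}
  ]
}}

```text
time: 5.42
position: [0.5124, -0.1473, 0.1354]
tool_rot: [1.376, 0.889, -0.87]
ft_force: [-0.9, -0.1, 1.3]
grip_width: 0.06
```

Run:
```python
from h import *
go([.5114,-.147,.136],G(25,.8))
```

```text
pos [ 0.5124 -0.1473  0.1354] t 5.42 F [-0.89 -0.1   1.33] w 5.2
shift cur [-0.041 -0.026 -0.014] shift after turn [-0.041 -0.026 -0.014] turn deg [ 0.06  0.06 -0.11] share [ 0.0007  0.0007 -0.0012] rows 0.019978482298825213
```

Grip established, with 5.2 mm measured across the 6 mm bar. I'll lift gently.

Emit:
{"op": "play_rows", "data": {
  "newtons": 60,
  "targets": [
    {"claw": 1, "linear": [-0.06, 0.03, 0], "rotation": [0, 0, 0]},
    {"claw": 1, "linear": [-0.09, 0.042, 0], "rotation": [0, 0, 0]},
    {"claw": 1, "linear": [-0.09, 0.042, 0], "rotation": [0, 0, 0]},
    {"claw": 1, "linear": [-0.09, 0.042, 0], "rotation": [0, 0, 0]},
    {"claw": 1, "linear": [-0.09, 0.042, 0], "rotation": [0, 0, 0]},
    {"claw": 1, "linear": [-0.18, 0.084, 0], "rotation": [0, 0, 0]},
    {"claw": 1, "linear": [-0.18, 0.084, 0], "rotation": [0, 0, 0]},
    {"claw": 1, "linear": [-0.18, 0.084, 0], "rotation": [0, 0, 0]},
    {"claw": 1, "linear": [-0.18, 0.084, 0], "rotation": [0, 0, 0]},
    {"claw": 1, "linear": [0, 0, 0], "rotation": [0, 0, 0]}
  ]
}}

```text
time: 6.25
position: [0.5057, -0.145, 0.1622]
tool_rot: [1.374, 0.906, -0.879]
ft_force: [0.7, 0.6, -5.2]
grip_width: 0.056
```

Run:
```python
from h import *
go([.553,.10,.28],G(25,-1.6)); s=get_state();print(s['torque'],s['joint_positions'].round(2))
```

```text
pos [ 0.5057 -0.145   0.1622] t 6.25 F [ 0.72  0.56 -5.19] w 4.9
shift cur [-3.418  3.783 -9.79 ] shift after turn [-3.587  3.457 -9.85 ] turn deg [ 2.21 -1.3   0.86] share [ 0.0245 -0.0145  0.0096] rows 0.3863800951055557
[-0.02823265  0.97718155  0.0533717 ] [ 0.72 -0.18 -0.36  2.16 -0.31  0.77 -1.01]
```

Emit:
{"op": "play_rows", "data": {
  "targets": [
    {"claw": 1, "linear": [-0.3, 0.17, 0], "rotation": [0, 0, 0]},
    {"claw": 1, "linear": [-0.5, 0.27, 0], "rotation": [0, 0, 0]},
    {"claw": 1, "linear": [-0.6, 0.32, 0], "rotation": [0, 0, 0]},
    {"claw": 1, "linear": [-0.6, 0.32, 0], "rotation": [0, 0, 0]},
    {"claw": 1, "linear": [-0.6, 0.4, -0.1], "rotation": [0, 0, 0]},
    {"claw": 1, "linear": [-0.5, 0.4, -0.3], "rotation": [0.004, -0.002, 0.002]},
    {"claw": 1, "linear": [-0.3, 0.35, -0.5], "rotation": [0.004, -0.002, 0.002]},
    {"claw": 1, "linear": [-0.1, 0.3, -0.6], "rotation": [0.004, -0.002, 0.002]},
    {"claw": 1, "linear": [0, 0.2, -0.7], "rotation": [0.004, -0.002, 0.002]},
    {"claw": 1, "linear": [0.1, 0.2, -0.7], "rotation": [0.004, -0.002, 0.002]}
  ]
}}

```text
time: 7.08
position: [0.5378, -0.0755, 0.2807]
tool_rot: [1.404, 0.863, -0.902]
ft_force: [0.2, 0.9, -6.1]
grip_width: 0.058
```

Run:
```python
from h import *
go([.56,.12,.265],G(25,-1.6)); s=get_state();print(s['torque'],s['joint_positions'].round(2))
```

```text
pos [ 0.5378 -0.0755  0.2807] t 7.08 F [ 0.25  0.86 -6.05] w 5.0
shift cur [ 0.865  0.32  -7.843] shift after turn [ 0.855  0.342 -7.843] turn deg [-0.15 -0.07 -0.13] share [-0.0017 -0.0008 -0.0015] rows 0.030219564071203967
[ 0.14541459  1.23802652 -0.00356964] [ 0.69 -0.27 -0.47  1.98 -0.24  0.97 -1.3 ]
```

Emit:
{"op": "play_rows", "data": {
  "targets": [
    {"claw": 1, "linear": [0.05, 0.05, -0.75], "rotation": [0, 0, 0]},
    {"claw": 1, "linear": [0.1, 0.05, -0.8], "rotation": [0, 0, 0]},
    {"claw": 1, "linear": [0.1, 0.05, -0.8], "rotation": [0, 0, 0]},
    {"claw": 1, "linear": [0.1, 0.05, -0.8], "rotation": [0, 0, 0]},
    {"claw": 1, "linear": [0.1, 0.05, -0.8], "rotation": [0, 0, 0]},
    {"claw": 1, "linear": [0.1, 0.05, -0.8], "rotation": [0, 0, 0]},
    {"claw": 1, "linear": [0.1, 0.05, -0.8], "rotation": [0, 0, 0]},
    {"claw": 1, "linear": [0.05, 0, -0.6], "rotation": [0, 0, 0]},
    {"claw": 1, "linear": [0.05, 0, -0.4], "rotation": [0, 0, 0]},
    {"claw": 1, "linear": [0, 0, -0.2], "rotation": [0, 0, 0]}
  ]
}}

```text
time: 7.92
position: [0.5584, 0.1103, 0.2745]
tool_rot: [1.406, 0.865, -0.894]
ft_force: [-0.3, 0.5, -5.2]
grip_width: 0.06
```

Run:
```python
from h import *
s=get_state();im=get_image('wrist');cv2.imwrite('pics/w4.png',im);np.save('w4.npy',np.r_[s['position'],s['tool_rot']])
si=get_image('side');cv2.imwrite('pics/s4.png',si);t=get_image('top');cv2.imwrite('pics/t4.png',t)
go([.56,.12,.265],G(25,-1.6)); print(s['torque'],s['joint_positions'].round(2))
top=np.hstack([crop(im,0,0,512,225,0.78)[:300],crop(t,150,110,134,59,3)[:175]]) if 0 else None
A=cv2.resize(im[:288],(400,225)); B=crop(si,190,85,133,100,3)[:,:400-1]
canvas=np.zeros((600,800,3),np.uint8)
a=cv2.resize(im[0:240,:],(560,262));canvas[:262,:560]=a
b=crop(si,200,100,110,84,4);canvas[262:262+336,:440]=b
c=crop(t,150,130,120,80,3);canvas[262:262+240,440:800]=c
cv2.imwrite('pics/c4.png',canvas)
```

```text
pos [0.5587 0.1079 0.2746] t 8.07 F [-0.15 -1.11 -5.72] w 5.2
shift cur [ 0.364 -0.132 -0.482] shift after turn [ 0.363 -0.129 -0.484] turn deg [-0.07 -0.3  -0.38] share [-0.0008 -0.0034 -0.0042] rows 0.07016872862296479
[0.22861509 1.33100225 0.08995273] [ 0.63 -0.24 -0.81  1.93 -0.1   0.94 -1.77]
```

View pics/c4.png

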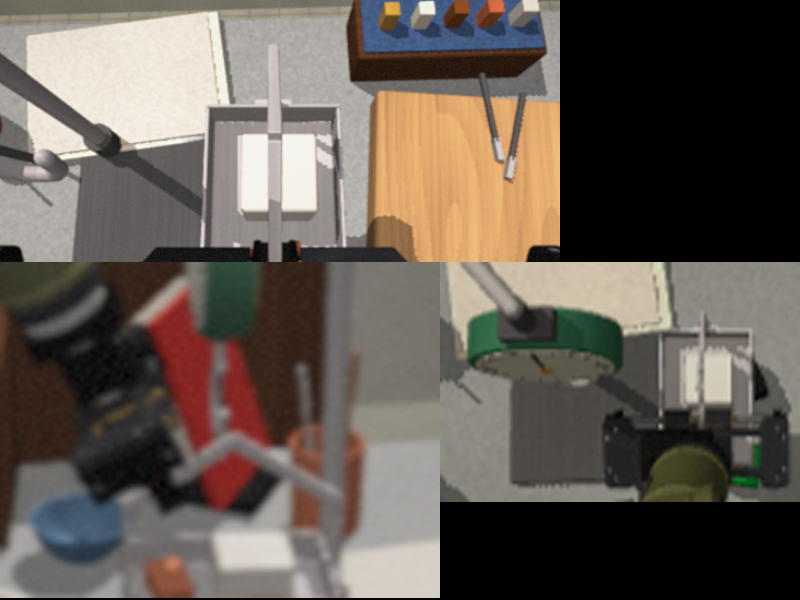

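Top-left, the wrist view shows the tray held level with both stones in view across the cameras, and the hook at the left edge (canvas 0-65, 130-180). I'll move closer so the crown and hook can be measured in one view.

Emit:
{"op": "play_rows", "data": {
  "targets": [
    {"claw": 1, "linear": [0.0, 0.0, -0.3], "rotation": [0, 0, 0]},
    {"claw": 1, "linear": [0.0, 0, -0.5], "rotation": [0, -0.002, -0.002]},
    {"claw": 1, "linear": [0.0, 0, -0.6], "rotation": [0, -0.002, -0.002]},
    {"claw": 1, "linear": [0.0, 0, -0.5], "rotation": [0, 0, 0]},
    {"claw": 1, "linear": [0.0, 0, -0.3], "rotation": [0, 0, 0]},
    {"claw": 1, "linear": [0, 0, -0.1], "rotation": [0, 0, 0]},
    {"claw": 1, "linear": [0, 0, 0], "rotation": [0, 0, 0]},
    {"claw": 1, "linear": [0, 0, 0], "rotation": [0, 0, 0]}
  ]
}}

```text
time: 8.73
position: [0.5616, 0.1595, 0.2752]
tool_rot: [1.411, 0.854, -0.918]
ft_force: [-0.7, -1.3, -5.9]
grip_width: 0.059
```

Run:
```python
from h import *
s=get_state();im=get_image('wrist');cv2.imwrite('pics/w5.png',im);np.save('w5.npy',np.r_[s['position'],s['tool_rot']])
si=get_image('side');cv2.imwrite('pics/s5.png',si)
go([.56,.19,.265],G(25,-1.6)); print(s['torque'],s['joint_positions'].round(2))
a=crop(im,100,80,180,110,4)
b=crop(si,240,130,60,40,4)
w4=cv2.imread('pics/w4.png');c=crop(w4,0,100,70,40,4)
canvas=np.zeros((600,720,3),np.uint8);canvas[:440]=a;canvas[440:600,:240]=b;canvas[440:600,260:540]=c
cv2.imwrite('pics/c5.png',canvas)
```

```text
pos [0.5616 0.159  0.2751] t 8.83 F [ 0.78  0.77 -5.22] w 5.0
shift cur [ 0.315 -0.281 -1.235] shift after turn [ 0.325 -0.259 -1.237] turn deg [-1.03  0.44  0.04] share [-0.0114  0.0048  0.0004] rows 0.15923466752223356
[ 0.0388773   1.29340068 -0.01994632] [ 0.64 -0.19 -0.95  1.88 -0.    0.96 -1.95]
```

View pics/c5.png

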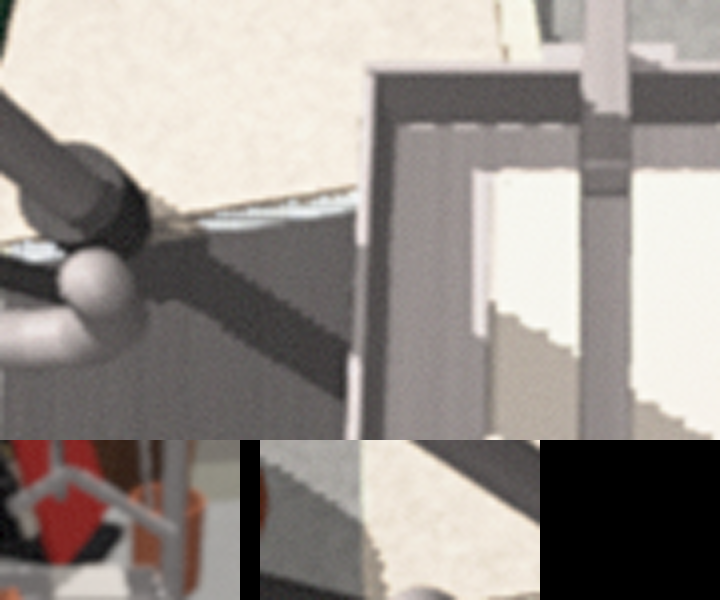

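Run:
```python
from h import *
np.set_printoptions(precision=4,suppress=True)
def W(n):
    v=np.load(n+'.npy'); return cam('wrist',dict(position=v[:3],tool_rot=v[3:]))
a,b=W('w4'),W('w5');S=cam('side');T=cam('top')
i4=cv2.imread('pics/w4.png');i5=cv2.imread('pics/w5.png')
tp=i5[138:172,112:140]; m=cv2.matchTemplate(i4[100:200,0:110],tp,cv2.TM_CCOEFF_NORMED);_,v,_,l=cv2.minMaxLoc(m)
u4=np.array([l[0],l[1]+100])+np.array([124.25-112,150.75-138]); print('w4 tip',u4,v)
print('tip tri',tri([ray(a,u4),ray(b,(124.25,150.75))]),'@.293',onz(b,(124.25,150.75),.293),onz(a,u4,.293))
print('crop c4 tip guess',onz(a,(53,149),.293))
s=get_state();p=np.load('w5.npy')
print('peak w5 @.335',onz(b,(251.5,121),.335))
ux=ray(S,(256.25,138)); print('side peak at y=.16',ux[0]+ux[1]*(.16-ux[0][1])/ux[1][1])
print('peak tri w5+side',tri([ray(b,(251.5,121)),ray(S,(256.25,138))]))
print(p)
cv2.imwrite('pics/c6.png',np.hstack([crop(i4,0,110,90,75,4.4),crop(i5,80,110,90,75,4.4)]))
```

```text
w4 tip [ 73.25 157.75] 0.6655265092849731
tip tri (array([0.6358, 0.2656, 0.2117]), [4.80035585557631, 4.8003558555762815]) @.293 [0.6136 0.2312 0.293 ] [0.6054 0.2123 0.293 ]
crop c4 tip guess [0.611  0.2245 0.293 ]
peak w5 @.335 [0.6104 0.1578 0.335 ]
side peak at y=.16 [0.6078 0.16   0.3266]
peak tri w5+side (array([0.61  , 0.1576, 0.3289]), [2.7877873347146442, 2.7877873347148787])
[ 0.5616  0.1595  0.2752  1.4105  0.8536 -0.9177]
```

View pics/c6.png

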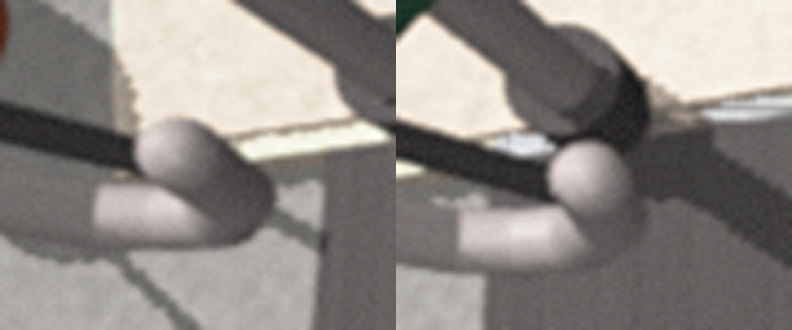

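Run:
```python
from h import *
np.set_printoptions(precision=4,suppress=True)
def W(n):
    v=np.load(n+'.npy'); return cam('wrist',dict(position=v[:3],tool_rot=v[3:]))
a,b=W('w4'),W('w5')
print(tri([ray(a,(39.1,145.2)),ray(b,(124.1,150.5))]),onz(a,(39.1,145.2),.293),onz(b,(124.1,150.5),.293))
# bend centreline (z=.265): w4 pts and w5 pts for yaw
for C,x0,ps in((a,0,[(60,203),(150,212)]),(b,80,[(465-396,238),(545-396,238)])):
    print([onz(C,(x0+p[0]/4.4,110+p[1]/4.4),.265) for p in ps])
```

```text
(array([0.612 , 0.2291, 0.2979]), [0.18457662886785337, 0.18457662886771167]) [0.6135 0.2328 0.293 ] [0.6138 0.2312 0.293 ]
[array([0.6164, 0.2707, 0.265 ]), array([0.6146, 0.2567, 0.265 ])]
[array([0.6146, 0.2624, 0.265 ]), array([0.614 , 0.2502, 0.265 ])]
```

Emit:
{"op": "play_rows", "data": {
  "targets": [
    {"claw": 1, "linear": [0.1, 0.0, 0], "rotation": [-0.003, 0.001, 0.011]},
    {"claw": 1, "linear": [0.15, 0.0, 0], "rotation": [-0.003, 0.001, 0.011]},
    {"claw": 1, "linear": [0.15, 0.0, 0], "rotation": [-0.003, 0.001, 0.011]},
    {"claw": 1, "linear": [0.15, 0.0, 0], "rotation": [-0.002, 0.001, 0.011]},
    {"claw": 1, "linear": [0.1, 0.0, 0], "rotation": [0, 0, 0.011]},
    {"claw": 1, "linear": [0, 0, 0], "rotation": [0, 0, 0]}
  ]
}}

```text
time: 9.33
position: [0.5695, 0.1529, 0.2598]
tool_rot: [1.429, 0.79, -0.844]
ft_force: [-0.4, -0.4, -5.5]
grip_width: 0.059
```

Run:
```python
from h import *
go([.570,.159,.260],G(30,-1.6)); print(get_state()['joint_positions'].round(2))
```

```text
pos [0.5695 0.1529 0.2598] t 9.33 F [-0.38 -0.36 -5.52] w 5.1
shift cur [-0.003  0.013 -0.245] shift after turn [-0.001  0.015 -0.245] turn deg [-0.38  0.36 -0.05] share [-0.0042  0.004  -0.0006] rows 0.07479655919941908
[ 0.62 -0.24 -0.92  1.97 -0.01  0.82 -1.94]
```

Emit:
{"op": "play_rows", "data": {
  "targets": [
    {"claw": 1, "linear": [0, 0, -0.25], "rotation": [-0.004, 0.004, 0]},
    {"claw": 1, "linear": [0, 0, -0.35], "rotation": [0, 0, 0]},
    {"claw": 1, "linear": [0, 0, -0.4], "rotation": [0, 0, 0]},
    {"claw": 1, "linear": [0, 0, -0.3], "rotation": [0, 0, 0]},
    {"claw": 1, "linear": [0, 0, -0.2], "rotation": [0, 0, 0]},
    {"claw": 1, "linear": [0, 0, -0.1], "rotation": [0, 0, 0]},
    {"claw": 1, "linear": [0, 0, 0], "rotation": [0, 0, 0]},
    {"claw": 1, "linear": [0, 0, 0], "rotation": [0, 0, 0]},
    {"claw": 1, "linear": [0, 0, 0], "rotation": [0, 0, 0]}
  ]
}}

```text
time: 10.08
position: [0.5715, 0.1926, 0.2612]
tool_rot: [1.43, 0.797, -0.84]
ft_force: [-0.0, 0.6, -4.9]
grip_width: 0.059
```

Run:
```python
from h import *
s=get_state();im=get_image('wrist');cv2.imwrite('pics/w7.png',im);np.save('w7.npy',np.r_[s['position'],s['tool_rot']])
si=get_image('side');cv2.imwrite('pics/s7.png',si)
go([.570,.197,.260],G(30,-1.6)); print(s['joint_positions'].round(2))
a=crop(im,130,70,160,90,5);b=crop(si,230,105,80,30,5)
canvas=np.zeros((600,800,3),np.uint8);canvas[:450]=a;canvas[450:600,:400]=b
b2=crop(si,225,125,80,30,5);canvas[450:600,400:]=b2
cv2.imwrite('pics/c7.png',canvas)
```

```text
pos [0.5715 0.1924 0.2611] t 10.18 F [-0.57  0.54 -5.13] w 5.2
shift cur [ 0.007 -0.078 -0.181] shift after turn [ 0.007 -0.077 -0.181] turn deg [-0.28  0.03  0.08] share [-0.0031  0.0004  0.0009] rows 0.041474943851480296
[ 0.64 -0.2  -1.03  1.93  0.06  0.84 -2.06]
```

View pics/c7.png

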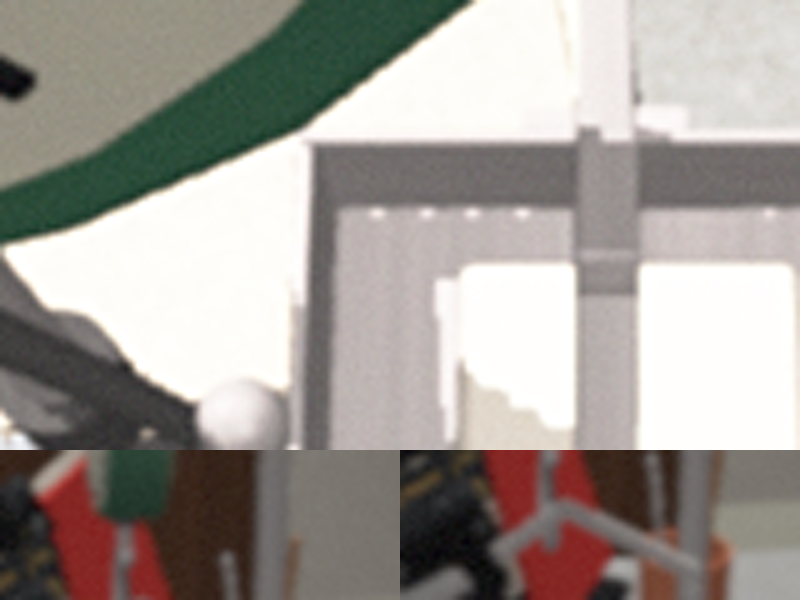

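Run:
```python
from h import *
np.set_printoptions(precision=4,suppress=True)
v=np.load('w7.npy');b=cam('wrist',dict(position=v[:3],tool_rot=v[3:]));S=cam('side')
def W(n):
    v=np.load(n+'.npy'); return cam('wrist',dict(position=v[:3],tool_rot=v[3:]))
a4,a5=W('w4'),W('w5')
print('tip 3 views',tri([ray(a4,(39.1,145.2)),ray(a5,(124.1,150.5)),ray(b,(178,155))]),onz(b,(178,155),.293))
for q in((257.6,135.5),(257.6,137)): print('peak top',tri([ray(b,(251.6,121)),ray(S,q)]))
print('peak@.318/.322',onz(b,(251.6,121),.318),onz(b,(251.6,121),.322))
# project expected tip into side: 
print('tip, saddle in side',proj(S,(.613,.2305,.298)),proj(S,(.614,.2525,.265)), 'hook bottom z .260',proj(S,(.614,.2525,.26)))
```

```text
tip 3 views (array([0.6127, 0.2306, 0.2955]), [0.24682517327440398, 0.5655210701185803, 0.4112767044069876]) [0.6134 0.2315 0.293 ]
peak top (array([0.617 , 0.1916, 0.3205]), [0.47741957375784483, 0.47741957375759225])
peak top (array([0.6181, 0.1914, 0.3159]), [1.7145214050421465, 1.714521405042309])
peak@.318/.322 [0.6189 0.1916 0.318 ] [0.6168 0.1917 0.322 ]
tip, saddle in side [254.8856 136.767 ] [254.3005 142.8359] hook bottom z .260 [254.2996 144.1564]
```

Emit:
{"op": "play_rows", "data": {
  "targets": [
    {"claw": 1, "linear": [0.01, -0.04, -0.1], "rotation": [-0.003, 0, 0]},
    {"claw": 1, "linear": [0.01, -0.04, -0.2], "rotation": [0, 0, 0]},
    {"claw": 1, "linear": [0.01, -0.04, -0.2], "rotation": [0, 0, 0]},
    {"claw": 1, "linear": [0, -0.035, -0.2], "rotation": [0, 0, 0]},
    {"claw": 1, "linear": [0, 0, -0.2], "rotation": [0, 0, 0]},
    {"claw": 1, "linear": [0, 0, -0.15], "rotation": [0, 0, 0]}
  ]
}}

```text
time: 10.68
position: [0.5689, 0.2196, 0.258]
tool_rot: [1.427, 0.796, -0.84]
ft_force: [-0.1, -0.1, -5.1]
grip_width: 0.06
```

Run:
```python
from h import *
go([.570,.2458,.2586],G(30,-1.6));print(get_state()['joint_positions'].round(2))
```

```text
pos [0.5689 0.2196 0.258 ] t 10.68 F [-0.06 -0.12 -5.1 ] w 5.2
shift cur [-0.015  0.022 -1.049] shift after turn [-0.012  0.024 -1.049] turn deg [-0.1   0.13  0.08] share [-0.0012  0.0014  0.0009] rows 0.0261525833239979
[ 0.66 -0.18 -1.12  1.92  0.13  0.85 -2.15]
```

Emit:
{"op": "play_rows", "data": {
  "targets": [
    {"claw": 1, "linear": [0, 0, -0.13], "rotation": [0, 0, 0]},
    {"claw": 1, "linear": [0, 0, -0.13], "rotation": [0, 0, 0]},
    {"claw": 1, "linear": [0, 0, -0.13], "rotation": [0, 0, 0]},
    {"claw": 1, "linear": [0, 0, -0.13], "rotation": [0, 0, 0]}
  ]
}}

```text
time: 11.02
position: [0.5693, 0.2353, 0.2584]
tool_rot: [1.427, 0.797, -0.838]
ft_force: [-0.8, -0.3, -5.7]
grip_width: 0.059
```

Run:
```python
from h import *
go([.570,.2458,.258],G(30,-1.6));print(get_state()['torque'])
s=get_state();im=get_image('wrist');cv2.imwrite('pics/w8.png',im);np.save('w8.npy',np.r_[s['position'],s['tool_rot']])
```

```text
pos [0.5693 0.2353 0.2584] t 11.02 F [-0.81 -0.29 -5.7 ] w 5.1
shift cur [ 0.02   0.005 -0.422] shift after turn [ 0.02   0.005 -0.422] turn deg [-0.05  0.04  0.05] share [-0.0006  0.0005  0.0005] rows 0.01199310788444431
[0.05985746 1.48726842 0.02285236]
```

Emit:
{"op": "play_rows", "data": {
  "targets": [
    {"claw": 1, "linear": [0, 0, -0.13], "rotation": [0, 0, 0]},
    {"claw": 1, "linear": [0, 0, -0.13], "rotation": [0, 0, 0]},
    {"claw": 1, "linear": [0, 0, -0.13], "rotation": [0, 0, 0]},
    {"claw": 1, "linear": [0, 0, -0.1], "rotation": [0, 0, 0]}
  ]
}}

```text
time: 11.4
position: [0.5699, 0.2476, 0.2581]
tool_rot: [1.428, 0.796, -0.841]
ft_force: [-0.2, -0.7, -5.1]
grip_width: 0.064
```

Run:
```python
from h import *
go([.570,.2458,.258],G(30,-1.6));print(get_state()['torque'])
s=get_state();im=get_image('wrist');cv2.imwrite('pics/w9.png',im);np.save('w9.npy',np.r_[s['position'],s['tool_rot']])
si=get_image('side');cv2.imwrite('pics/s9.png',si)
w8=cv2.imread('pics/w8.png')
cv2.imwrite('pics/c9.png',np.vstack([np.hstack([crop(w8,190,90,80,70,5),crop(im,190,90,80,70,5)]),np.hstack([crop(si,220,110,80,46,5),np.zeros((230,400,3),np.uint8)])]))
```

```text
pos [0.5699 0.2476 0.2581] t 11.4 F [-0.25 -0.73 -5.07] w 5.5
shift cur [0.009 0.004 0.072] shift after turn [0.009 0.004 0.072] turn deg [-0.16  0.12  0.08] share [-0.0017  0.0013  0.0009] rows 0.0305312134415917
[-0.08324282  1.56672357 -0.13716437]
```

View pics/c9.png

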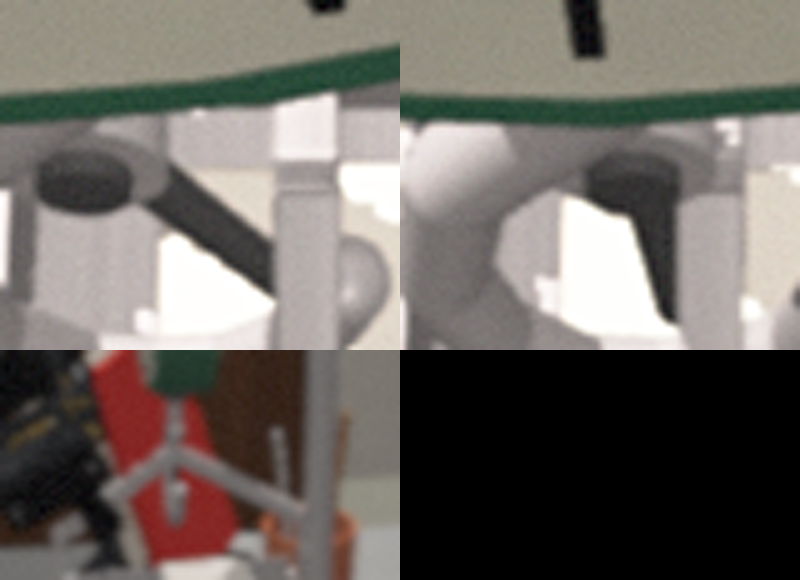

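Run:
```python
from h import *
np.set_printoptions(precision=4,suppress=True)
v=np.load('w9.npy');b=cam('wrist',dict(position=v[:3],tool_rot=v[3:]))
f=lambda x,y:(190+(x-400)/5,90+y/5)
print('bail L,R @.312',onz(b,f(679,240),.312),onz(b,f(745,240),.312),'tip inner@.293',onz(b,f(776,310),.2945))
print('hook back inner (bulge right edge) @.29',onz(b,f(497,230),.29), 'latch',onz(b,f(670,315),.285))
v=np.load('w8.npy');b=cam('wrist',dict(position=v[:3],tool_rot=v[3:]))
print('tip outer w8',onz(b,(190+388/5,90+285/5),.2945))
```

```text
bail L,R @.312 [0.6102 0.2497 0.312 ] [0.61   0.2435 0.312 ] tip inner@.293 [0.6101 0.2398 0.2945]
hook back inner (bulge right edge) @.29 [0.6222 0.2697 0.29  ] latch [0.6137 0.251  0.285 ]
tip outer w8 [0.6125 0.2261 0.2945]
```

Emit:
{"op": "play_rows", "data": {
  "targets": [
    {"claw": 1, "linear": [0, 0, -0.07], "rotation": [0, 0, 0]},
    {"claw": 1, "linear": [0.03, -0.02, -0.06], "rotation": [0, 0, 0]},
    {"claw": 1, "linear": [0.1, -0.058, -0.03], "rotation": [0, 0, 0]},
    {"claw": 1, "linear": [0.1, -0.058, -0.02], "rotation": [0, 0, 0]},
    {"claw": 1, "linear": [0.1, -0.058, -0.02], "rotation": [0, 0, 0]},
    {"claw": 1, "linear": [0.1, -0.058, 0], "rotation": [0, 0, 0]}
  ]
}}

```text
time: 12.0
position: [0.5712, 0.2511, 0.2455]
tool_rot: [1.429, 0.792, -0.842]
ft_force: [0.1, -0.9, -4.4]
grip_width: 0.06
```

Run:
```python
from h import *
go([.570,.2525,.225],G(30,-1.6));print(get_state()['torque'])
```

```text
pos [0.5712 0.2511 0.2455] t 12.0 F [ 0.12 -0.93 -4.36] w 5.2
shift cur [ 0.684 -0.453 -0.056] shift after turn [ 0.685 -0.452 -0.056] turn deg [-0.31  0.23 -0.01] share [-0.0034  0.0026 -0.0001] rows 0.054834872297240024
[-0.05556545  1.43215704 -0.18545034]
```

Emit:
{"op": "play_rows", "data": {
  "targets": [
    {"claw": 1, "linear": [0.12, -0.08, -0.02], "rotation": [-0.002, 0.001, 0]},
    {"claw": 1, "linear": [0.12, -0.08, -0.02], "rotation": [-0.001, 0.001, 0]},
    {"claw": 1, "linear": [0.12, -0.08, -0.01], "rotation": [0, 0, 0]},
    {"claw": 1, "linear": [0.12, -0.08, 0], "rotation": [0, 0, 0]},
    {"claw": 1, "linear": [0.08, -0.05, 0], "rotation": [0, 0, 0]}
  ]
}}

```text
time: 12.42
position: [0.5699, 0.2539, 0.2267]
tool_rot: [1.427, 0.799, -0.835]
ft_force: [-0.4, -0.5, -5.4]
grip_width: 0.06
```

Run:
```python
from h import *
go([.570,.2525,.22],G(30,-1.6));print(get_state()['torque'])
```

```text
pos [0.5699 0.2539 0.2267] t 12.42 F [-0.36 -0.54 -5.4 ] w 5.2
shift cur [ 0.235 -0.13   0.057] shift after turn [ 0.235 -0.13   0.057] turn deg [ 0.04 -0.13 -0.02] share [ 0.0004 -0.0014 -0.0002] rows 0.01885959883811215
[-0.0242303   1.50387181 -0.11734288]
```

Emit:
{"op": "play_rows", "data": {
  "targets": [
    {"claw": 1, "linear": [0.08, -0.046, 0.005], "rotation": [0, 0, 0]},
    {"claw": 1, "linear": [0.08, -0.046, 0.005], "rotation": [0, 0, 0]},
    {"claw": 1, "linear": [0.08, -0.046, 0], "rotation": [0, 0, 0]},
    {"claw": 1, "linear": [0.08, -0.046, 0], "rotation": [0, 0, 0]},
    {"claw": 1, "linear": [0.08, -0.046, 0], "rotation": [0, 0, 0]},
    {"claw": 1, "linear": [0.08, -0.046, 0], "rotation": [0, 0, 0]}
  ]
}}

```text
time: 12.92
position: [0.5703, 0.2549, 0.2119]
tool_rot: [1.428, 0.8, -0.832]
ft_force: [-0.3, -0.1, -3.7]
grip_width: 0.062
```

Run:
```python
from h import *
go([.570,.2525,.20],G(30,-1.6));print(get_state()['torque'])
```

```text
pos [0.5703 0.2549 0.2119] t 12.92 F [-0.26 -0.07 -3.75] w 5.4
shift cur [ 0.409 -0.247  0.096] shift after turn [ 0.41  -0.246  0.095] turn deg [ 0.07 -0.25 -0.1 ] share [ 0.0007 -0.0027 -0.0011] rows 0.038854193640581645
[-0.03534522  1.38889715 -0.06452548]
```

Emit:
{"op": "play_rows", "data": {
  "targets": [
    {"claw": 1, "linear": [0.08, -0.047, 0.005], "rotation": [0, 0, 0]},
    {"claw": 1, "linear": [0.08, -0.047, 0.005], "rotation": [0, 0, 0]},
    {"claw": 1, "linear": [0.08, -0.047, 0.005], "rotation": [0, 0, 0]},
    {"claw": 1, "linear": [0.08, -0.047, 0], "rotation": [0, 0, 0]},
    {"claw": 1, "linear": [0.08, -0.047, 0], "rotation": [0, 0, 0]},
    {"claw": 1, "linear": [0.08, -0.047, 0], "rotation": [0, 0, 0]},
    {"claw": 1, "linear": [0.08, -0.047, 0], "rotation": [0, 0, 0]}
  ]
}}

```text
time: 13.5
position: [0.5709, 0.2551, 0.1952]
tool_rot: [1.43, 0.798, -0.831]
ft_force: [-1.8, -2.2, -2.0]
grip_width: 0.058
```

Run:
```python
from h import *
go([.570,.2525,.18],G(30,-1.6));s=get_state();print(s['torque'],s['joint_positions'].round(2))
cv2.imwrite('pics/w10.png',get_image('wrist'))
print(get_state()['ft_force'])
```

```text
pos [0.5709 0.2551 0.1952] t 13.5 F [-1.85 -2.25 -2.04] w 5.0
shift cur [ 0.509 -0.337  0.106] shift after turn [ 0.511 -0.335  0.103] turn deg [ 0.04 -0.28 -0.21] share [ 0.0004 -0.0031 -0.0023] rows 0.04991527080035547
[-0.08262372  1.26614675 -0.15710855] [ 0.65  0.06 -1.31  1.96  0.52  0.8  -2.54]
[-1.29523989  0.18691871 -2.85547724]
```

Emit:
{"op": "play_rows", "data": {
  "targets": [
    {"claw": 1, "linear": [0.07, -0.042, 0.005], "rotation": [0, 0, 0]},
    {"claw": 1, "linear": [0.07, -0.042, 0.005], "rotation": [0, 0, 0]},
    {"claw": 1, "linear": [0.07, -0.042, 0.005], "rotation": [0, 0, 0]},
    {"claw": 1, "linear": [0.05, -0.03, 0], "rotation": [0, 0, 0]}
  ]
}}

```text
time: 13.88
position: [0.5712, 0.2551, 0.1873]
tool_rot: [1.43, 0.798, -0.829]
ft_force: [-2.7, -1.2, -1.6]
grip_width: 0.057
```

Run:
```python
from h import *
go([.570,.2525,.18],G(30,-1.6));s=get_state();print(s['torque'],s['joint_positions'].round(3))
for i in range(4):
    get_image('wrist'); s=get_state(); print(s['ft_force'].round(2),s['torque'].round(2),s['position'].round(4))
```

```text
pos [0.5712 0.2551 0.1873] t 13.88 F [-2.71 -1.18 -1.56] w 4.9
shift cur [ 0.23  -0.186  0.106] shift after turn [ 0.231 -0.185  0.105] turn deg [ 0.04 -0.32 -0.26] share [ 0.0004 -0.0036 -0.0028] rows 0.05888829672219331
[-0.13486244  1.21432338 -0.1965568 ] [ 0.635  0.076 -1.3    1.972  0.561  0.795 -2.571]
[-1.72 -1.22 -2.52] [-0.03  1.18 -0.1 ] [0.5711 0.255  0.1871]
[-2.3  -0.7  -1.24] [-0.04  1.18 -0.17] [0.5711 0.2551 0.1872]
[-1.64 -1.35 -1.83] [-0.1   1.2  -0.19] [0.5712 0.2551 0.1874]
[-2.7  -0.94 -1.68] [-0.07  1.26 -0.2 ] [0.5712 0.2551 0.1875]
```

The steady Fx of about -2 N says the hook bears on the near slope, so the peak is about 2-3 mm too far in +x. I'll ease back before the last of the descent.

Emit:
{"op": "play_rows", "data": {
  "targets": [
    {"claw": 1, "linear": [-0.02, -0.035, 0.02], "rotation": [0, -0.001, -0.001]},
    {"claw": 1, "linear": [-0.02, -0.035, 0.02], "rotation": [0, -0.001, -0.001]},
    {"claw": 1, "linear": [-0.02, -0.035, 0.02], "rotation": [0, -0.001, -0.001]},
    {"claw": 1, "linear": [0, 0, 0], "rotation": [0, 0, 0]}
  ]
}}

```text
time: 14.42
position: [0.5709, 0.2548, 0.1906]
tool_rot: [1.43, 0.796, -0.829]
ft_force: [0.1, 0.4, -1.8]
grip_width: 0.057
```

```bash
cat >> h.py <<'E'
def avg(n=6):
    F=[];M=[]
    for i in range(n):
        get_image('wrist'); s=get_state();F.append(s['ft_force']);M.append(s['torque'])
    print('avgF',np.mean(F,0).round(2),'M',np.mean(M,0).round(3),s['position'].round(4),s['joint_positions'].round(3),round(s['time'],2))
E
python3 - <<'E'
from h import *
avg(); go([.568,.2525,.18],G(30,-1.6))
E
```

```text
avgF [ 1.32 -0.22 -1.93] M [ 0.051  0.766 -0.011] [0.5707 0.2547 0.1901] [ 0.641  0.066 -1.301  1.97   0.546  0.796 -2.56 ] 14.72
pos [0.5707 0.2547 0.1901] t 14.72 F [ 2.19 -0.34 -1.82] w 4.9
shift cur [ 0.294 -0.294  0.093] shift after turn [ 0.296 -0.292  0.092] turn deg [ 0.04 -0.23 -0.31] share [ 0.0004 -0.0025 -0.0034] rows 0.054674234804069896
```

Emit:
{"op": "play_rows", "data": {
  "targets": [
    {"claw": 1, "linear": [0.08, -0.045, 0], "rotation": [0, 0, 0]},
    {"claw": 1, "linear": [0.08, -0.045, 0], "rotation": [0, 0, 0]},
    {"claw": 1, "linear": [0.08, -0.045, 0], "rotation": [0, 0, 0]},
    {"claw": 1, "linear": [0.06, -0.035, 0], "rotation": [0, 0, 0]},
    {"claw": 1, "linear": [0.04, -0.023, 0], "rotation": [0, 0, 0]}
  ]
}}

```text
time: 15.13
position: [0.571, 0.2548, 0.1795]
tool_rot: [1.43, 0.796, -0.83]
ft_force: [-0.2, -1.3, -0.5]
grip_width: 0.057
```

Run:
```python
from h import *
avg(); go([.568,.2525,.175],G(30,-1.6))
```

```text
avgF [ 0.34 -0.32 -0.51] M [ 0.013  0.665 -0.029] [0.571  0.2549 0.18  ] [ 0.612  0.092 -1.286  1.982  0.594  0.79  -2.603] 15.43
pos [0.571  0.2549 0.18  ] t 15.43 F [-0.43 -0.26  0.49] w 4.8
shift cur [ 0.113 -0.204  0.098] shift after turn [ 0.115 -0.203  0.098] turn deg [ 0.03 -0.22 -0.35] share [ 0.0003 -0.0024 -0.0039] rows 0.05914691957402561
```

Emit:
{"op": "play_rows", "data": {
  "targets": [
    {"claw": 1, "linear": [0.06, -0.035, 0], "rotation": [0, 0, 0]},
    {"claw": 1, "linear": [0.06, -0.035, 0], "rotation": [0, 0, 0]},
    {"claw": 1, "linear": [0.04, -0.023, 0], "rotation": [0, 0, 0]}
  ]
}}

```text
time: 15.68
position: [0.5712, 0.2549, 0.1756]
tool_rot: [1.43, 0.795, -0.829]
ft_force: [0.1, -0.8, -0.1]
grip_width: 0.061
```

Run:
```python
from h import *
avg(); go([.568,.2525,.175],G(30,-1.6))
s=get_state();im=get_image('wrist');cv2.imwrite('pics/w11.png',im);C=cam('wrist',s);g=cv2.cvtColor(im,cv2.COLOR_BGR2GRAY)
for zs in(.225,.229):
  for nm,e in(('shut',(-.017,.022)),('open',(.024,.027))):
    P=[proj(C,(.614,.254+e[0]*k,zs+.056+(e[1]-.056)*k)) for k in(.1,.4,.7,.95)]
    print(zs,nm,[(p.round(0).tolist(),int(g[int(p[1]),int(p[0])])) for p in P])
m=(g<70).astype(np.uint8)[20:200,150:330]
n,l,st,ce=cv2.connectedComponentsWithStats(m)
print([(st[i].tolist(),ce[i].round(0).tolist()) for i in range(1,n) if st[i,4]>40])
```

```text
avgF [-0.25 -0.22 -0.34] M [-0.009  0.677 -0.074] [0.5712 0.2549 0.1758] [ 0.596  0.101 -1.274  1.987  0.613  0.787 -2.621] 15.98
pos [0.5712 0.2549 0.1758] t 15.98 F [-0.82 -0.12 -0.79] w 5.4
shift cur [-0.037 -0.124  0.099] shift after turn [-0.036 -0.124  0.099] turn deg [ 0.01 -0.19 -0.4 ] share [ 0.0001 -0.0022 -0.0044] rows 0.06297092424239517
0.225 shut [([258.0, 62.0], 40), ([272.0, 82.0], 40), ([284.0, 99.0], 46), ([292.0, 110.0], 42)]
0.225 open [([245.0, 61.0], 46), ([224.0, 80.0], 240), ([206.0, 95.0], 92), ([194.0, 106.0], 94)]
0.229 shut [([258.0, 53.0], 74), ([273.0, 75.0], 49), ([285.0, 92.0], 45), ([293.0, 105.0], 51)]
0.229 open [([244.0, 52.0], 86), ([223.0, 72.0], 86), ([204.0, 88.0], 95), ([192.0, 100.0], 104)]
[([91, 32, 28, 25, 567], [105.0, 44.0]), ([115, 50, 35, 47, 619], [133.0, 73.0]), ([8, 91, 29, 39, 573], [26.0, 110.0]), ([158, 138, 4, 42, 91], [159.0, 156.0])]
```

The dark latch wire lies along its predicted shut line, so it reads as shut. One longer force average before letting go.

Run:
```python
from h import *
avg(20)
```

```text
avgF [-0.32 -0.36  0.17] M [ 0.004  0.719 -0.064] [0.5712 0.2548 0.1757] [ 0.596  0.101 -1.274  1.987  0.613  0.786 -2.621] 17.03
```

Emit:
{"op": "play_rows", "data": {
  "newtons": 15,
  "targets": [
    {"claw": 1, "linear": [-0.04, 0.02, 0], "rotation": [0, 0, 0]},
    {"claw": 1, "linear": [0, 0, 0], "rotation": [0, 0, 0]},
    {"claw": 1, "linear": [0, 0, 0], "rotation": [0, 0, 0]}
  ]
}}

```text
time: 17.28
position: [0.571, 0.2546, 0.1768]
tool_rot: [1.43, 0.795, -0.83]
ft_force: [-0.8, 0.1, 0.2]
grip_width: 0.066
```

Emit:
{"op": "play_rows", "data": {
  "newtons": 3,
  "targets": [
    {"claw": 1, "linear": [0, 0, 0], "rotation": [0, 0, 0]},
    {"claw": 1, "linear": [0, 0, 0], "rotation": [0, 0, 0]},
    {"claw": 1, "linear": [0, 0, 0], "rotation": [0, 0, 0]},
    {"claw": 1, "linear": [0, 0, 0], "rotation": [0, 0, 0]}
  ]
}}

```text
time: 17.62
position: [0.5707, 0.2547, 0.1766]
tool_rot: [1.43, 0.795, -0.83]
ft_force: [-0.9, -0.2, -0.2]
grip_width: 0.067
```

Run:
```python
from h import *
avg(10); print(get_state()['grip_width']*87)
```

```text
avgF [-0.66 -0.69  0.1 ] M [-0.009  0.764 -0.072] [0.5708 0.2547 0.1766] [ 0.598  0.098 -1.275  1.986  0.607  0.787 -2.616] 18.12
6.0167643157346165
```

Balanced at 3 N grip. I'll open slowly.

Emit:
{"op": "play_rows", "data": {
  "targets": [
    {"claw": 0.92, "linear": [0, 0, 0], "rotation": [0, 0, 0]},
    {"claw": 0.9, "linear": [0, 0, 0], "rotation": [0, 0, 0]},
    {"claw": 0.87, "linear": [0, 0, 0], "rotation": [0, 0, 0]},
    {"claw": 0.84, "linear": [0, 0, 0], "rotation": [0, 0, 0]},
    {"claw": 0.8, "linear": [0, 0, 0], "rotation": [0, 0, 0]},
    {"claw": 0.7, "linear": [0, 0, 0], "rotation": [0, 0, 0]},
    {"claw": 0.6, "linear": [0, 0, 0], "rotation": [0, 0, 0]},
    {"claw": 0.5, "linear": [0, 0, 0], "rotation": [0, 0, 0]},
    {"claw": 0.4, "linear": [0, 0, 0], "rotation": [0, 0, 0]}
  ]
}}

```text
time: 18.87
position: [0.5717, 0.2557, 0.1777]
tool_rot: [1.431, 0.795, -0.827]
ft_force: [-0.4, 0.3, -0.8]
grip_width: 0.415
```

Run:
```python
from h import *
I=[]
for k in range(5):
    I.append(get_image('side'));
avg(5); s=get_state(); print(s['grip_width']*87)
print([float(np.abs(I[i+1][100:220,215:310].astype(int)-I[i][100:220,215:310]).mean()) for i in range(4)],float(np.abs(I[4][0:60,400:].astype(int)-I[0][0:60,400:]).mean()))
cv2.imwrite('pics/s12.png',I[-1])
go(s['position']+R.from_rotvec(s['tool_rot']).as_matrix()@[-.06,0,0],G(30,-1.6))
```

```text
avgF [ 0.08 -0.15 -0.01] M [0.075 0.585 0.002] [0.5717 0.2557 0.1777] [ 0.598  0.098 -1.276  1.985  0.607  0.786 -2.615] 19.37
51.94594004287559
[1.9917251461988303, 1.9795029239766082, 1.925233918128655, 1.793187134502924] 1.2578869047619048
pos [0.5717 0.2557 0.1777] t 19.37 F [-0.23  0.82  0.3 ] w 51.9
shift cur [-2.4 -0.  -0. ] shift after turn [-2.4   -0.021  0.012] turn deg [ 0.05 -0.28 -0.49] share [ 0.0005 -0.0031 -0.0055] rows 0.08142193031767161
```

Emit:
{"op": "play_rows", "data": {
  "targets": [
    {"claw": 0.3, "linear": [-0.1, 0, 0], "rotation": [0, 0, 0]},
    {"claw": 0.2, "linear": [-0.25, 0, 0], "rotation": [0, 0, 0]},
    {"claw": 0.2, "linear": [-0.4, 0, 0], "rotation": [0, 0, 0]},
    {"claw": 0.2, "linear": [-0.4, 0, 0], "rotation": [0, 0, 0]},
    {"claw": 0.2, "linear": [-0.4, 0, 0], "rotation": [0, 0, 0]},
    {"claw": 0.2, "linear": [-0.4, 0, 0], "rotation": [0, 0, 0]}
  ]
}}

```text
time: 19.87
position: [0.5447, 0.2564, 0.2186]
tool_rot: [1.43, 0.802, -0.83]
ft_force: [-0.1, -0.8, -0.5]
grip_width: 0.792
```

Run:
```python
from h import *
avg(2)
```

```text
avgF [0.32 0.43 0.48] M [0.102 0.569 0.042] [0.5455 0.257  0.2201] [ 0.64  -0.149 -1.215  1.975  0.222  0.79  -2.32 ] 19.97
```

Emit:
{"op": "play_rows", "data": {
  "targets": [
    {"claw": 0.2, "linear": [-0.4, 0, 0], "rotation": [0, 0, 0]},
    {"claw": 0.2, "linear": [-0.4, 0, 0], "rotation": [0, 0, 0]},
    {"claw": 0.2, "linear": [-0.4, 0, 0], "rotation": [0, 0, 0]},
    {"claw": 0.2, "linear": [0, 0, 0], "rotation": [0, 0, 0]},
    {"claw": 0.2, "linear": [0, 0, 0], "rotation": [0, 0, 0]},
    {"claw": 0.2, "linear": [0, 0, 0], "rotation": [0, 0, 0]},
    {"claw": 0.2, "linear": [0, 0, 0], "rotation": [0, 0, 0]},
    {"claw": 0.2, "linear": [0, 0, 0], "rotation": [0, 0, 0]},
    {"claw": 0.2, "linear": [0, 0, 0], "rotation": [0, 0, 0]},
    {"claw": 0.2, "linear": [0, 0, 0], "rotation": [0, 0, 0]}
  ]
}}

```text
time: 20.8
position: [0.5295, 0.2554, 0.2411]
tool_rot: [1.427, 0.802, -0.834]
ft_force: [-0.9, 0.8, 0.2]
grip_width: 0.798
```

Run:
```python
from h import *
s=get_state();w=get_image('wrist');I=[get_image('side') for k in range(12)];t=get_image('top')
D=lambda a,b,y0,y1,x0,x1:float(np.abs(a[y0:y1,x0:x1].astype(int)-b[y0:y1,x0:x1]).mean())
print('motion',D(I[0],I[11],110,230,225,310),D(I[0],I[5],110,230,225,310),'ref',D(I[0],I[11],110,230,330,415))
t0=cv2.imread('pics/top0.png')
d=cv2.absdiff(t,t0).max(2); m=cv2.morphologyEx((d>45).astype(np.uint8),cv2.MORPH_OPEN,np.ones((3,3)))
n,l,st,ce=cv2.connectedComponentsWithStats(m);print('changed',[st[i].tolist() for i in range(1,n) if st[i,4]>15])
avg(2)
c=np.zeros((600,800,3),np.uint8)
c[:300,:400]=crop(I[11],210,110,100,75,4);c[:300,400:]=crop(w,190,20,133,100,3.01)[:300,:400];
c[300:,:400]=crop(I[11],210,150,100,75,4);c[300:,400:]=crop(t,150,130,133,100,3.01)[:300,:400]
cv2.imwrite('pics/final.png',c)
```

```text
motion 1.4421241830065359 1.455653594771242 ref 1.0354575163398694
changed [[211, 161, 6, 19, 80], [195, 167, 15, 29, 282], [292, 167, 36, 52, 1518], [212, 188, 4, 7, 24], [154, 194, 95, 190, 5791], [324, 207, 12, 19, 77], [470, 241, 21, 13, 180], [494, 249, 18, 78, 627], [430, 255, 34, 35, 709], [470, 274, 4, 11, 40], [293, 291, 179, 93, 6715], [479, 300, 6, 7, 36], [468, 310, 3, 7, 21], [501, 356, 7, 10, 60], [268, 380, 9, 4, 26]]
avgF [-0.38  0.41 -0.05] M [ 0.03   0.615 -0.029] [0.5296 0.2557 0.2416] [ 0.561 -0.226 -1.11   1.969  0.115  0.837 -2.238] 21.6
```

View pics/final.png

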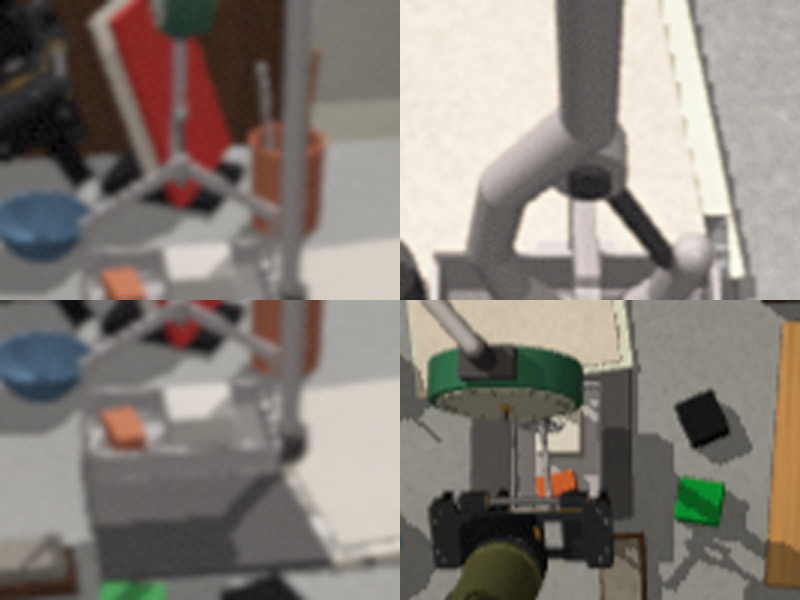

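The last picture shows the tray hanging level in the hook with the white and orange stones in it. The latch wire is shut from its pivot to the tip, the gripper is clear, and only the tray, the arm and their shadows have changed. I'll let it settle briefly and hand in.

Run:
```python
from h import *
I=[get_image('side')[110:230,225:310].astype(int) for k in range(40)]
print([round(float(np.abs(np.mean(I[a:a+4],0)-np.mean(I[36:40],0)).mean()),2) for a in(0,8,16,24,32)])
print(get_state()['time']); print(close_job())
```

```text
[0.66, 0.66, 0.66, 0.67, 0.67]
23.6
the job is handed in; nothing more can be done
None
```

The tray hangs from the scale's hook with both blanks in it and the latch shut. I handed the job in at 23.6 s of the 72 s allowed; no verdict was reported.

I pinched the bail's near shoulder, carried the tray level to the hook and slid the bail in past the latch. I then lowered it onto the spring at roughly 1 to 2 mm per control step until the wrist force read about 0 N. The grip was eased from 60 to 3 N before I opened the fingers slowly and backed away.

**Last checks:**
- **Hanging:** the last picture shows the tray level and clear of the base plate, with the white and orange blanks in it and the gripper clear.
- **Latch:** the wrist view shows the wire running from its pivot to the tip, shut.
- **Still:** 40 side pictures over the last 2 s showed no change beyond image noise.
- **Bystanders:** comparing the top view with the one at the start showed changes only where the tray, the arm and their shadows were.

**What went less smoothly:**
- **Lean of the gripper:** joint 2 reached its lower limit while I was still looking, so I changed the lean from 30 to 25 degrees for the grasp.
- **Nod of the tray:** it nodded about 5 degrees when lifted, and I levelled it by leaning the gripper back.
- **Bail off centre:** while letting the weight down, a sideways force of about 2 N showed the bail's peak 2 to 3 mm off the hook's centre. I eased it back before letting go.
- **Uncertain readings:** the force noise was about 0.3 N, so the release point is good to about 2 to 3 mm of spring travel. I did not read the pointer itself.

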